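Sort the sockets onto the hanging rail

ROBOT

A 6-joint arm with a two-finger parallel gripper is mounted at the origin on a cart in front of the work surface, level with it; the furniture and walls round the work are solid. World frame = base frame: x ahead of the robot, y to its left, z up, the work surface at z = 0. Lengths are in m, angles in degrees, forces in N, time in s.
With the tool pointing down it reaches from about 0.3 to 0.75 m from the base axis. Payload 8.5 kg.
Tool frame: the origin (TCP) lies between the finger pads; the fingertips stand 17 mm ahead of it and the grasp point (between the pads) lies 2 mm behind it; z points along the fingers, y is the direction in which the jaws open and shut (so a half turn about z gives the same grasp; the last joint's range is limited). The gripper opens to 85 mm and grips with 20 to 120 N. Pads are 22 mm wide; open, the fingers measure 114 mm over their backs; the gripper's body (76 mm by 85 mm) begins 54 mm behind the grasp point. The pads swing forward as they close: fully open they stand 13 mm farther back than shut.
Start: joints at [-78.283, 21.807, 74.336, -0, 83.858, -12.336], TCP at [0.224, -0.502, 0.248] pointing down, gripper open.
Joint ranges: [-178.18, 178.18], [-50.72, 133.34], [12.68, 142.11], [-81.47, 261.47], [9.98, 163.14], [-165.26, 165.26]. Speed limits (degrees/s): [136.94, 136.94, 180, 180, 180, 180].

INTERFACE

Orientations are given as a 3x3 rotation matrix whose columns are the frame's x, y, z axes.
In Python, from rig import readout, eyes, env gives the robot as it stands.
- The arm moves only by the tool arm_command, never from a script. Its argument "rows" is text: rows parted by semicolons, each of 7 numbers parted by spaces: the closure, from 0 (fully open) to 1 (shut), then the shift along the tool's x, y, z in mm, then the turn, a rotation vector about the tool's x, y, z in degrees. In form: grip dx dy dz rx ry rz; .... A call has 1 to 5 rows; each row shifts and turns the commanded pose from where the row before left it, along the tool's axes as they then stand; what a row does not reach is not made up. A row lasts 1/12 s, in which the tool goes at most 41.7 mm and 7.16 degrees, less where a joint would pass 70% of its speed; a pose out of reach is approached as far as the arm can. A call with a gripper value outside its range is refused whole. The fingers move at their own pace and stop on an object; "squeeze" is the grip in N (left out, the last holds). Time passes only in rows, so rows that do not move let the fingers close. It gives the time, the measured TCP pose, the force and the opening at its end, in the units of the state.
- readout.observe(): the state, without advancing time (a new reading comes with each control period).
- eyes.get_image(name): name is "scene" or "top"; returns the picture (480x640x3 uint8, red, green, blue); there is no depth.
- eyes.camera_model(name): a dict with "mtx" (3x3 intrinsics, pixels), "view" (4x4, takes a point from world to camera coordinates). Camera axes: x right, y up, looking along -z (the intrinsics and any distortion apply to the point x, -y, -z); pixel columns grow to the right and rows downward; lengths in m; the calibration is good to about 2 mm. A picture is of the moment at which its call begins. camera_model takes no time and is no camera call.
- env.close_job(): hands the job in, once; it reports no verdict.
The state is a dict: "time_s": time; "q": joint angles; "qvel": joint speeds; "joint_efforts": joint torques, N m; "position": TCP position; "tool_rot": TCP orientation; "ft_force": force on the tool from outside, world axes, zero at the start; "wrist_torque": the same for the moment, N m; "grip_width": finger opening in m.
Only numpy, scipy, OpenCV 4.12 (cv2) and the standard library are available. Lean on these libraries where they do the work, as an engineer would, in place of code of your own. Each camera call takes 0.05 s, during which the arm holds its last target. There are 200 camera calls.

TASK

Put the four steel sockets back on the rail in order of size, one on each pin and pushed down until it sits on its black clip: the smallest next to the red hanging eye, then each larger one in turn, the largest at the black foot, so that the heavy ones are at the bottom when the rail is hung up. The largest has been left on a wrong pin; leave all four standing on their pins, let go of and at rest.

Things in the scene. Friction and masses are not known exactly. Their poses are not given: they have to be found in the camera images.
- socket_34: smallest of four loose round bright-steel wrench sockets, 60 mm tall: nose 34 mm across from 30 mm up to the open hexagon mouth, drive end 34 mm across below. A 19 mm square hole opens in its underside. Origin: centre of the underside; z up its axis; yaw random. Grip the nose in any direction that is clear. At the start upright on the bench beside the rail. About 0.22 kg.
- socket_43: second smallest of four loose round bright-steel wrench sockets, 64 mm tall: nose 43 mm across from 30 mm up to the open hexagon mouth, drive end 39 mm across below. A 19 mm square hole opens in its underside. Origin: centre of the underside; z up its axis; yaw random. Grip the nose in any direction that is clear. At the start upright on the bench beside the rail. About 0.34 kg.
- socket_52: second largest of four loose round bright-steel wrench sockets, 68 mm tall: nose 52 mm across from 30 mm up to the open hexagon mouth, drive end 44 mm across below. A 19 mm square hole opens in its underside. Origin: centre of the underside; z up its axis; yaw random. Grip the nose in any direction that is clear. At the start upright on the bench beside the rail. About 0.5 kg.
- socket_61: largest of four loose round bright-steel wrench sockets, 74 mm tall: nose 61 mm across from 30 mm up to the open hexagon mouth, drive end 48 mm across below. A 19 mm square hole opens in its underside. Origin: centre of the underside; z up its axis; yaw random. Grip the nose in any direction that is clear. At the start on a wrong pin, one of the middle two. About 0.68 kg.
- pin_1: pin 1 of 4 on the fixed rail, from the robot's left to right: round steel pin on a black clip, 11 mm thick, tapering above 12 mm to a tip at 27.5 mm. Origin: foot of the pin on the clip's top face (the seat), 14 mm above the bench; z up, y along the rail to pin 1. Pins 68 to 88 mm apart; rail aluminium, 40 x 320 x 10 mm, lying crosswise before the robot.
- pin_2: pin 2 of 4 on the fixed rail, from the robot's left to right: round steel pin on a black clip, 11 mm thick, tapering above 12 mm to a tip at 27.5 mm. Origin: foot of the pin on the clip's top face (the seat), 14 mm above the bench; z up, y along the rail to pin 1. Pins 68 to 88 mm apart; rail aluminium, 40 x 320 x 10 mm, lying crosswise before the robot.
- pin_3: pin 3 of 4 on the fixed rail, from the robot's left to right: round steel pin on a black clip, 11 mm thick, tapering above 12 mm to a tip at 27.5 mm. Origin: foot of the pin on the clip's top face (the seat), 14 mm above the bench; z up, y along the rail to pin 1. Pins 68 to 88 mm apart; rail aluminium, 40 x 320 x 10 mm, lying crosswise before the robot.
- pin_4: pin 4 of 4 on the fixed rail, from the robot's left to right: round steel pin on a black clip, 11 mm thick, tapering above 12 mm to a tip at 27.5 mm. Origin: foot of the pin on the clip's top face (the seat), 14 mm above the bench; z up, y along the rail to pin 1. Pins 68 to 88 mm apart; rail aluminium, 40 x 320 x 10 mm, lying crosswise before the robot.
- hanging_eye: red flat plastic ring (42 mm outside, 22 mm inside, 10 mm high) at one end of the rail, by which the rail hangs on the wall; fixed. It is at the left end (beyond pin 1) or at the right end (beyond pin 4), 56 to 66 mm from the end pin. Origin: its centre, on the bench.
- end_foot: plain black block (44 x 42 x 12 mm) at the other end of the rail, the bottom end when the rail hangs; fixed. Origin: centre of its underside. (Fixed neighbours on the bench: vice 91 mm tall at x 0.48 to 0.65, y 0.12 to 0.22; parts box, lid 120 mm up, at x 0.54 to 0.63, y -0.02 to 0.10; clamp 69 mm; stand 0.2 m tall beyond x 0.74: keep the gripper clear.)
Things that resemble listed ones, but are neither listed nor needed, are in the scene too. What is shaped like the hanging_eye but orange is not meant.

How it is judged (in metres and radians):
At the end, for the whole second after the job is handed in: From the hanging eye to the foot the pins carry the sockets of 34, 43, 52 and 61 mm, in this order. Each socket's axis is within 8 mm of its pin, its underside within 3 mm of the clip's top face, it leans less than 0.12 rad and is at rest (under 0.01 m/s) (((horizontal distance between hanging_eye and pin_1 below 0.1 m and (horizontal distance between socket_34 and pin_1 below 0.008 m and z of socket_34 in the frame of pin_1 between -0.003 and 0.003 m and angle between socket_34's own z axis and vertical below 0.12 rad) and (horizontal distance between socket_43 and pin_2 below 0.008 m and z of socket_43 in the frame of pin_2 between -0.003 and 0.003 m and angle between socket_43's own z axis and vertical below 0.12 rad) and (horizontal distance between socket_52 and pin_3 below 0.008 m and z of socket_52 in the frame of pin_3 between -0.003 and 0.003 m and angle between socket_52's own z axis and vertical below 0.12 rad) and (horizontal distance between socket_61 and pin_4 below 0.008 m and z of socket_61 in the frame of pin_4 between -0.003 and 0.003 m and angle between socket_61's own z axis and vertical below 0.12 rad)) or (horizontal distance between hanging_eye and pin_4 below 0.1 m and (horizontal distance between socket_34 and pin_4 below 0.008 m and z of socket_34 in the frame of pin_4 between -0.003 and 0.003 m and angle between socket_34's own z axis and vertical below 0.12 rad) and (horizontal distance between socket_43 and pin_3 below 0.008 m and z of socket_43 in the frame of pin_3 between -0.003 and 0.003 m and angle between socket_43's own z axis and vertical below 0.12 rad) and (horizontal distance between socket_52 and pin_2 below 0.008 m and z of socket_52 in the frame of pin_2 between -0.003 and 0.003 m and angle between socket_52's own z axis and vertical below 0.12 rad) and (horizontal distance between socket_61 and pin_1 below 0.008 m and z of socket_61 in the frame of pin_1 between -0.003 and 0.003 m and angle between socket_61's own z axis and vertical below 0.12 rad))) and linear speed of each of socket_34, socket_43, socket_52, socket_61 below 0.01 m/s); the robot touches nothing.
It also fails if it takes over 96 s, if anything falls off the work surface, if the arm or the gripper's body presses on something with over 40 N, if the wrist force passes 120 N, or if a joint passes its speed limit or range.

## Working session

There is one attempt and no reset: what is moved stays moved. The work goes in short steps, Python scripts to look and compute and a tool call to move; the robot and the scene stay as the last step left them, time stands still between calls to the robot, and variables do not carry over. Pictures are saved under pics/ and viewed, about 12 in all and at most 16, crops included, and the job is handed in when it is done.

Besides the shell and the picture viewer there is one more tool, called after "Request:" by a JSON object that holds its "method" and its "body". arm_command: Moves the arm, as the interface text tells. Its arguments: {"type":"object","properties":{"rows":{"type":"string"},"squeeze":{"type":"number"}},"required":["rows"]}

```bash
ls; mkdir -p pics
python3 - <<'E'
from rig import readout, eyes
import cv2
s=readout.observe(); print(s)
for n in ("scene","top"):
    im=eyes.get_image(n); cv2.imwrite(f"pics/{n}0.png",im[:,:,::-1]); m=eyes.camera_model(n); print(n,m)
E
```

```text
pics
{'time_s': 0.0, 'q': array([-7.82834846e+01,  2.18402892e+01,  7.43864942e+01,  1.98671073e-03,
        8.38576610e+01, -1.23350003e+01]), 'qvel': array([-0.05632676,  0.00842459,  0.05802209, -0.10467809,  0.0852499 ,
        0.04455253]), 'joint_efforts': array([-1.74404704e-03, -4.48463953e+01, -2.31279355e+01, -2.46680638e-04,
        4.79955459e-03,  1.86593917e-05]), 'position': array([ 0.22411161, -0.50196498,  0.24770808]), 'tool_rot': array([[ 9.13180953e-01,  4.07554262e-01, -2.65533394e-04],
       [ 4.07554200e-01, -9.13179868e-01,  1.45012589e-03],
       [ 3.48525239e-04, -1.43244659e-03, -9.99998913e-01]]), 'ft_force': array([0.43760396, 0.47514917, 0.84849798]), 'wrist_torque': array([-0.03602007,  0.00609083,  0.03720639]), 'grip_width': 0.08563477894922042}
scene {'mtx': array([[607.77595931,   0.        , 320.25864155],
       [  0.        , 607.77595931, 232.40235484],
       [  0.        ,   0.        ,   1.        ]]), 'view': array([[ 0.89877865, -0.43801894,  0.01833959, -0.49073744],
       [ 0.22918747,  0.50511187,  0.83206676, -0.14755809],
       [-0.37372454, -0.74364064,  0.55437222, -1.17979652],
       [ 0.        ,  0.        ,  0.        ,  1.        ]])}
top {'mtx': array([[457.18741929,   0.        , 323.15149301],
       [  0.        , 457.18741929, 242.30921316],
       [  0.        ,   0.        ,   1.        ]]), 'view': array([[-1.76691362e-02, -9.99840207e-01, -2.71322422e-03,
        -1.11943398e-02],
       [ 9.94937141e-01, -1.78508732e-02,  9.89011213e-02,
        -5.46779277e-01],
       [-9.89337510e-02, -9.51990172e-04,  9.95093567e-01,
        -9.55756079e-01],
       [ 0.00000000e+00,  0.00000000e+00,  0.00000000e+00,
         1.00000000e+00]])}
```

View pics/scene0.png

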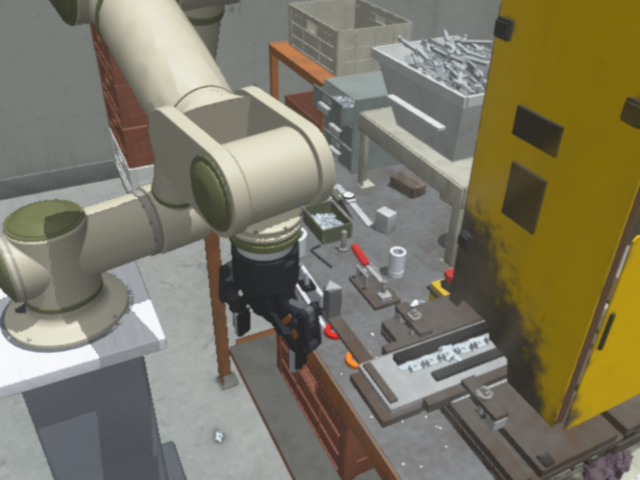

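View pics/top0.png

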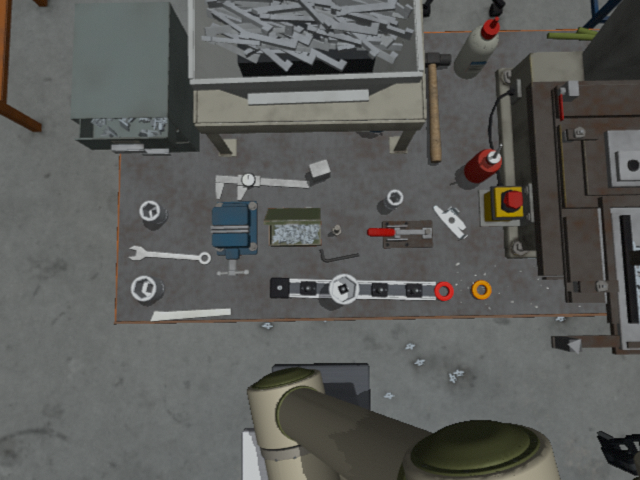

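The top view shows the red eye at (444,291) on the right and the foot at (279,288) on the left. Socket_61 is at (343,289) on pin 2. The loose sockets are at (150,211), (145,288) and (395,198). So 61 goes to pin 1, 52 to pin 2, 43 to pin 3 and 34 to pin 4.

```bash
cat > h.py <<'E'
import numpy as np, cv2
from rig import readout, eyes
def ray(n,u,v):
    m=eyes.camera_model(n); V=m['view']; K=m['mtx']; R=V[:3,:3]; c=-R.T@V[:3,3]
    d=np.linalg.inv(K)@[u,v,1]; d=R.T@[d[0],-d[1],-d[2]]; return c,d/np.linalg.norm(d)
def onz(n,u,v,z):
    c,d=ray(n,u,v); return c+d*(z-c[2])/d[2]
def proj(n,p):
    m=eyes.camera_model(n); q=m['view']@np.append(p,1); q=m['mtx']@[q[0],-q[1],-q[2]]; return q[:2]/q[2]
def tri(n1,p1,n2,p2):
    c,d=ray(n1,*p1); e,f=ray(n2,*p2); t=np.linalg.lstsq(np.c_[d,-f],e-c,rcond=None)[0]
    a=c+d*t[0]; b=e+f*t[1]; return (a+b)/2, np.linalg.norm(a-b)
def crop(im,u0,u1,v0,v1,k,name):
    cv2.imwrite(name,cv2.resize(im[v0:v1,u0:u1,::-1],None,fx=k,fy=k,interpolation=cv2.INTER_CUBIC))
E
python3 - <<'E'
from h import *
im=cv2.imread('pics/top0.png')[:,:,::-1]
print(ray('scene',320,240)[0],ray('top',320,240)[0])
a=[cv2.resize(im[v:v+52,u:u+w,::-1],None,fx=5,fy=5,interpolation=cv2.INTER_CUBIC) for u,v,w in((125,186,52),(119,262,52),(369,172,52))]
b=cv2.resize(im[262:316,265:465,::-1],None,fx=3.9,fy=3.9,interpolation=cv2.INTER_CUBIC)
a=np.hstack(a); b=cv2.copyMakeBorder(b,0,0,0,780-b.shape[1],cv2.BORDER_CONSTANT) 
cv2.imwrite('pics/c0.png',np.vstack([a,b]))
for n,u,v,z in (('A',150,211,.068),('B',145,288,.068),('C',395,198,.06),('61',343,289,.088),('p1',308,288,.04),('p3',379,289.5,.04),('p4',414,290.5,.04),('eye',444,291,.01),('foot',279,288,.012)):
    print(n,onz('top',u,v,z).round(4))
E
```

```text
[ 0.03396389 -1.01776359  0.78582452] [ 0.44925668 -0.02186291  1.00511344]
A [0.6142 0.3373 0.068 ]
B [0.4552 0.3444 0.068 ]
C [ 0.6339 -0.1732  0.06  ]
61 [ 0.4461 -0.0589  0.088 ]
p1 [0.4493 0.0126 0.04  ]
p3 [ 0.4436 -0.1364  0.04  ]
p4 [ 0.4402 -0.2097  0.04  ]
eye [ 0.4377 -0.2804  0.01  ]
foot [0.4504 0.0763 0.012 ]
```

View pics/c0.png

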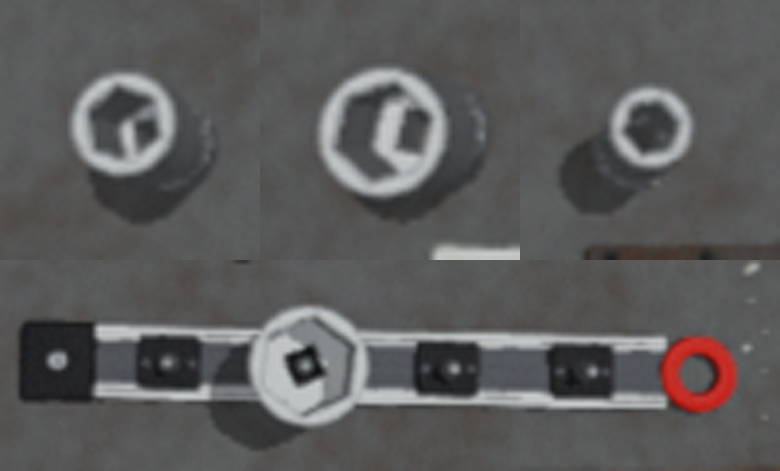

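The crops show A (upper left) is the 43, B (lower left) is the 52 and C is the 34. The clips of pins 1, 3 and 4 are at about (308,288), (380,289) and (415,290). Next I'll move above socket_61 with the jaws along world x, then measure in both views.

```bash
cat >> h.py <<'E'
def plan(xyz,yaw,g,step=40.):
    "rows to tool-down pose; yaw = world angle of tool x (deg)"
    s=readout.observe(); R=s['tool_rot']; d=(np.array(xyz)-s['position'])*1e3
    dy=(yaw-np.degrees(np.arctan2(R[1,0],R[0,0]))+180)%360-180
    n=int(max(np.ceil(np.linalg.norm(d)/step),np.ceil(abs(dy)/7.),1)); out=[]
    for i in range(n):
        t=[d[0]/n,d[1]/n,d[2]/n]; a=np.radians(yaw-dy+dy*i/n); X=[np.cos(a),np.sin(a),0]; Y=[np.sin(a),-np.cos(a),0]
        out.append("%g %.1f %.1f %.1f 0 0 %.2f"%(g,np.dot(t,X),np.dot(t,Y),-t[2],-dy/n))
    for i in range(0,n,5): print('; '.join(out[i:i+5]))
E
python3 - <<'E'
from h import *
im=cv2.imread('pics/top0.png')
g=im.min(2)
for n,u,v,r,z in (('A',149.8,210.8,12,.064),('B',143.4,288.4,14,.068),('C',395.2,197.6,10,.06),('61',344.2,288.9,16,.088)):
    yy,xx=np.mgrid[:480,:640]; m=((g>150)&(np.hypot(xx-u,yy-v)<r)).astype('u1')
    c,_=cv2.findContours(m,0,1); c=max(c,key=cv2.contourArea); (e,ax,_)=cv2.fitEllipse(cv2.convexHull(c))
    p=onz('top',*e,z); print(n,np.round(e,1),np.round(ax,1),'diam mm',np.round((np.mean(ax)+1)*(1.005-z)/.4572,1),p.round(4))
plan((.446,-.062,.25),90,0)
E
```

```text
A [149.2 210.2] [19.  19.8] diam mm 42.0 [0.6165 0.3406 0.064 ]
B [143.1 287.9] [24.  24.7] diam mm 52.0 [0.4555 0.3483 0.068 ]
C [394.8 197. ] [14.8 14.9] diam mm 32.8 [ 0.636  -0.1728  0.06  ]
61 [344.4 288.7] [29.3 31.3] diam mm 62.8 [ 0.4467 -0.0617  0.088 ]
0 29.4 -24.0 -0.2 0 0 -5.07; 0 31.4 -21.3 -0.2 0 0 -5.07; 0 33.1 -18.4 -0.2 0 0 -5.07; 0 34.6 -15.4 -0.2 0 0 -5.07; 0 35.9 -12.3 -0.2 0 0 -5.07
0 36.8 -9.1 -0.2 0 0 -5.07; 0 37.5 -5.8 -0.2 0 0 -5.07; 0 37.8 -2.4 -0.2 0 0 -5.07; 0 37.9 0.9 -0.2 0 0 -5.07; 0 37.7 4.3 -0.2 0 0 -5.07
0 37.1 7.6 -0.2 0 0 -5.07; 0 36.3 10.8 -0.2 0 0 -5.07; 0 35.2 14.0 -0.2 0 0 -5.07
```

Request:
{"method": "arm_command", "body": {"rows": "0 29.4 -24 0 0 0 -5.07; 0 31.4 -21.3 0 0 0 -5.07; 0 33.1 -18.4 0 0 0 -5.07; 0 34.6 -15.4 0 0 0 -5.07; 0 35.9 -12.3 0 0 0 -5.07", "squeeze": 60}}

```text
time_s: 0.52
position: [0.3098, -0.3311, 0.248]
tool_rot: [[0.648, 0.762, -0.0], [0.762, -0.648, 0.001], [0.0, -0.001, -1.0]]
ft_force: [0.7, -0.1, 1.5]
grip_width: 0.0851
```

Request:
{"method": "arm_command", "body": {"rows": "0 36.8 -9.1 0 0 0 -5.07; 0 37.5 -5.8 0 0 0 -5.07; 0 37.8 -2.4 0 0 0 -5.07; 0 37.9 0.9 0 0 0 -5.07; 0 37.7 4.3 0 0 0 -5.07"}}

```text
time_s: 0.93
position: [0.3951, -0.1618, 0.2482]
tool_rot: [[0.259, 0.966, -0.0], [0.966, -0.259, 0.0], [0.0, -0.0, -1.0]]
ft_force: [0.2, -0.2, 0.9]
grip_width: 0.0852
```

Request:
{"method": "arm_command", "body": {"rows": "0 37.1 7.6 0 0 0 -5.07; 0 36.3 10.8 0 0 0 -5.07; 0 35.2 14 0 0 0 -5.07; 0 0 0 0 0 0 0; 0 0 0 0 0 0 0"}}

```text
time_s: 1.35
position: [0.4463, -0.0606, 0.248]
tool_rot: [[-0.003, 1.0, -0.001], [1.0, 0.003, 0.0], [0.0, -0.001, -1.0]]
ft_force: [-0.5, -1.4, -0.3]
grip_width: 0.0856
```

Run:
```python
from h import *
s=readout.observe(); print(s['time_s'],s['position'],s['tool_rot'].round(3))
im=eyes.get_image('scene'); cv2.imwrite('pics/scene1.png',im[:,:,::-1])
crop(im,240,440,180,400,2.7,'pics/s1c.png')
for n,p in dict(A=(.6165,.3406,.064),B=(.4555,.3483,.068),C=(.636,-.1728,.06),s61=(.4467,-.0617,.088),p1=(.449,.013,.0415),p3=(.4436,-.136,.0415),p4=(.440,-.21,.0415)).items(): print(n,proj('scene',p).round(1))
```

```text
1.35 [ 0.44628962 -0.0606327   0.24803155] [[-0.003  1.    -0.001]
 [ 1.     0.003  0.   ]
 [ 0.    -0.001 -1.   ]]
A [288.7 150.6]
B [230.3 159.2]
C [396.6 251.4]
s61 [290.8 233.9]
p1 [278.3 234. ]
p3 [304.5 272.2]
p4 [318.9 294.1]
```

View pics/s1c.png

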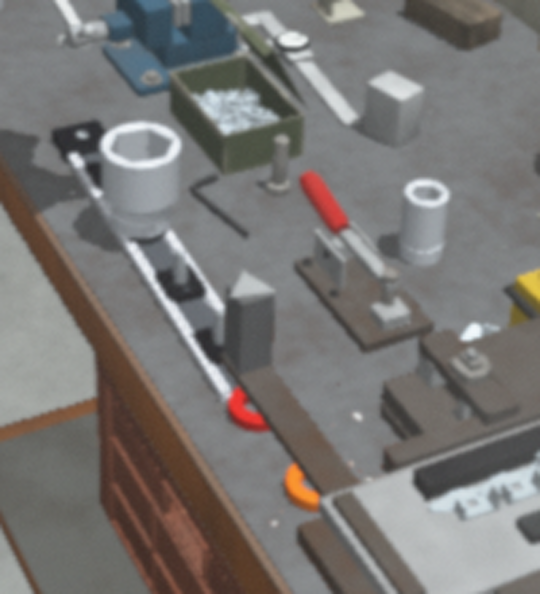

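The scene crop shows the rim of 61 at full-image pixel (292,234), the rim of C at (398.5,250) and the tip of pin 3 at (306.7,275). Pin 4 is hidden by a grey post near the camera.

Run:
```python
from h import *
t=lambda n,a,b:print(n,*[np.round(q,4) for q in tri('top',a,'scene',b)])
t('61',(344.4,288.7),(292.2,234.4))
t('C',(394.8,197.),(398.5,250.))
# fit top pin tips: bright spots within clips
im=cv2.imread('pics/top0.png'); g=im.max(2).astype(float)
for n,u,v in (('p1',308,288),('p3',380,289),('p4',415,290)):
    w=g[v-7:v+8,u-9:u+10]
    d=(w<70); yy,xx=np.mgrid[v-7:v+8,u-9:u+10]
    hull=cv2.boundingRect(d.astype('u1')); cu,cv=u-9+hull[0]+(hull[2]-1)/2,v-7+hull[1]+(hull[3]-1)/2
    i=np.unravel_index(np.argmax(np.where((abs(xx-u-1)<5)&(abs(yy-v)<4),w,0)),w.shape)
    print(n,hull,'clip',onz('top',cu,cv,.014).round(4),'tip',i[1]+u-9,i[0]+v-7,onz('top',i[1]+u-9,i[0]+v-7,.0415).round(4))
t('p3tip',(381,288.7),(306.7,275.2))
```

```text
61 [ 0.4479 -0.0623  0.0868] 0.0028
C [ 0.6374 -0.1734  0.0629] 0.0044
p1 (1, 1, 17, 13) clip [0.4493 0.0135 0.014 ] tip 307 288 [0.4494 0.0146 0.0415]
p3 (0, 1, 17, 14) clip [ 0.4434 -0.1395  0.014 ] tip 381 289 [ 0.4446 -0.1404  0.0415]
p4 (0, 1, 17, 13) clip [ 0.441  -0.2148  0.014 ] tip 417 290 [ 0.4411 -0.2158  0.0415]
p3tip [ 0.4456 -0.1412  0.037 ] 0.001
```

Request:
{"method": "arm_command", "body": {"rows": "0 -1.5 1 38 0 0 0; 0 0 0 38 0 0 0; 0 0 0 38 0 0 0; 0 0 0 36 0 0 0; 0 0 0 32 0 0 0"}}

```text
time_s: 1.82
position: [0.4461, -0.065, 0.0645]
tool_rot: [[0.004, 1.0, -0.001], [1.0, -0.004, 0.0], [0.0, -0.001, -1.0]]
ft_force: [1.2, -1.3, -0.1]
grip_width: 0.0857
```

Request:
{"method": "arm_command", "body": {"rows": "0 0 0 0 0 0 0; 0.6 0 0 0 0 0 0; 0.6 0 0 0 0 0 0; 0.6 0 0 0 0 0 0; 0.6 0 0 0 0 0 0"}}

```text
time_s: 2.23
position: [0.4477, -0.0646, 0.0685]
tool_rot: [[0.001, 1.0, 0.003], [1.0, -0.001, -0.002], [-0.002, 0.003, -1.0]]
ft_force: [-4.0, -4.3, 9.2]
grip_width: 0.0604
```

Run:
```python
from h import *
s=readout.observe(); print(s)
im=eyes.get_image('top'); crop(im,265,465,232,332,3.9,'pics/t2.png')
```

```text
{'time_s': 2.2333, 'q': array([-2.32431295e+01,  2.58047290e+01,  1.04269779e+02, -6.10466414e-02,
        4.97139272e+01, -2.31555951e+01]), 'qvel': array([ 0.13979848,  0.01735014, -0.04643258, -0.03738329, -0.09846527,
        0.08446306]), 'joint_efforts': array([ 1.68099001e+00, -3.59321201e+01, -1.35812035e+01,  8.72514099e-01,
       -6.09156936e-01, -1.79332809e-02]), 'position': array([ 0.44765561, -0.06459834,  0.06848806]), 'tool_rot': array([[ 8.43713028e-04,  9.99994925e-01,  3.07231517e-03],
       [ 9.99997221e-01, -8.36943272e-04, -2.20408986e-03],
       [-2.20150732e-03,  3.07416625e-03, -9.99992851e-01]]), 'ft_force': array([-4.03632559, -4.34352291,  9.19230044]), 'wrist_torque': array([-0.56888071,  0.7905257 , -0.06711546]), 'grip_width': 0.060380059608820896}
```

Request:
{"method": "arm_command", "body": {"rows": "0.6 0 0 10 0 0 0; 0.6 0 0 -20 0 0 0; 0.6 0 0 -20 0 0 0; 0.6 0 0 -15 0 0 0; 0.6 0 0 0 0 0 0"}}

```text
time_s: 2.7
position: [0.4482, -0.0642, 0.1146]
tool_rot: [[0.001, 1.0, 0.006], [1.0, -0.001, -0.003], [-0.003, 0.006, -1.0]]
ft_force: [1.5, -1.6, -7.5]
grip_width: 0.0603
```

Request:
{"method": "arm_command", "body": {"rows": "0.6 25 0.5 0 0 0 0; 0.6 25 0.5 0 0 0 0; 0.6 25.7 0.5 0 0 0 0; 0.6 0 0 0 0 0 0; 0.6 0 0 0 0 0 0"}}

```text
time_s: 3.12
position: [0.4481, 0.013, 0.111]
tool_rot: [[-0.002, 1.0, -0.001], [1.0, 0.002, 0.0], [0.0, -0.001, -1.0]]
ft_force: [-0.2, 0.6, -7.9]
grip_width: 0.0603
```

Run:
```python
from h import *
im=eyes.get_image('top'); cv2.imwrite('pics/t3f.png',im[:,:,::-1]); a=cv2.resize(im[232:332,250:450,::-1],None,fx=3,fy=3,interpolation=2)
im=eyes.get_image('scene'); cv2.imwrite('pics/s3f.png',im[:,:,::-1]); b=cv2.resize(im[180:330,220:370,::-1],None,fx=3,fy=3,interpolation=2)
im=np.zeros((600,800,3),'u1'); cv2.imwrite('pics/c3.png',np.vstack([cv2.copyMakeBorder(a,0,0,0,0,0)[:,:600],cv2.copyMakeBorder(b[:300],0,0,0,150,0)]))
print(readout.observe()['position'])
```

```text
[0.44851461 0.01171182 0.11108787]
```

View pics/c3.png

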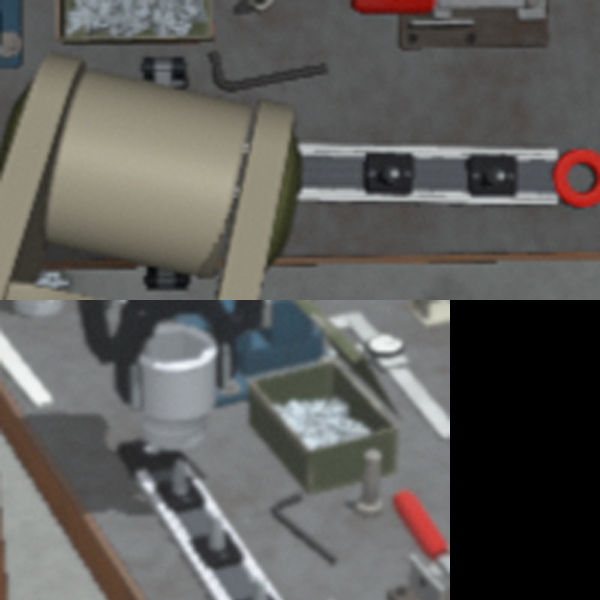

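The top view has the wrist hiding 61. The scene crop shows pin 1's tip at (280,233.3), pin 2's tip at (292.3,254) and the rim of the held 61 at about (279.7,195).

Run:
```python
from h import *
for n,u,v,z in (('61held',279.7,195,.1306),('p1',280,233.3,.0415),('p2',292.3,254,.0415),('p3',306.7,275.2,.0415)): print(n,onz('scene',u,v,z).round(4))
```

```text
61held [0.4599 0.0266 0.1306]
p1 [0.4535 0.0141 0.0415]
p2 [ 0.4467 -0.0684  0.0415]
p3 [ 0.4436 -0.1467  0.0415]
```

Run:
```python
from h import *
im=cv2.imread('pics/s3f.png')[:,:,::-1]
a=cv2.resize(im[185:265,250:310,::-1],None,fx=7,fy=7,interpolation=2)
im=cv2.imread('pics/scene1.png')
b=cv2.resize(im[205:285,265:315],None,fx=7,fy=7,interpolation=2)
cv2.imwrite('pics/c4.png',np.hstack([a,b]))
```

```text
(no output)
```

View pics/c4.png

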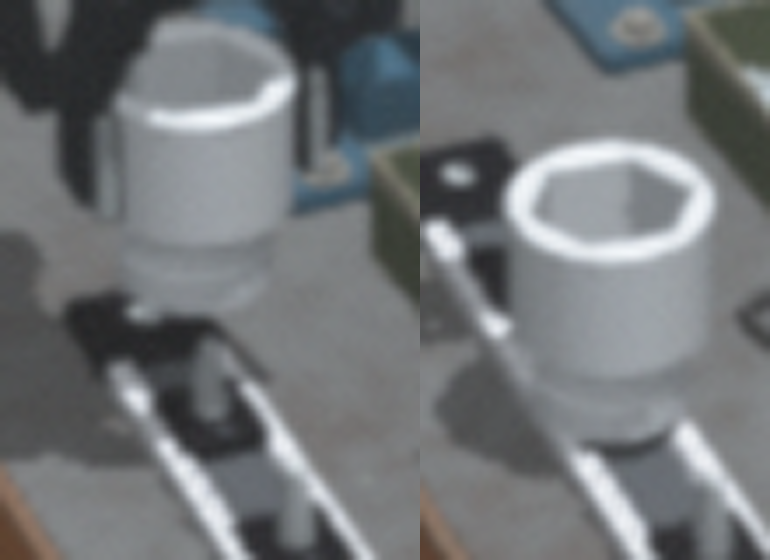

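Run:
```python
from h import *
for n,u,v,z in (('61held',277.9,195,.1306),('61seated',292.3,233.9,.088),('p1',250+209/7,185+343/7,.0415),('p2',250+297/7,185+483/7,.0415)): print(n,onz('scene',u,v,z).round(4))
for p in ((.4485,.0137,.1306),(.4497,.014,.0415),(.4467,-.062,.0415)): print(proj('scene',p))
```

```text
61held [0.4564 0.0282 0.1306]
61seated [ 0.4495 -0.0629  0.088 ]
p1 [0.4521 0.0117 0.0415]
p2 [ 0.4469 -0.0686  0.0415]
[277.11042272 198.91106845]
[278.4156061 233.7178705]
[291.08128105 252.36596907]
```

Run:
```python
from h import *
for z in (.137,.14,.143): print(onz('scene',277.9,194.8,z).round(4))
```

```text
[0.4526 0.0187 0.137 ]
[0.4506 0.0139 0.14  ]
[0.4487 0.0092 0.143 ]
```

Request:
{"method": "arm_command", "body": {"rows": "0.6 0.5 1 10 0 0 0; 0.6 0 0 10 0 0 0; 0.6 0 0 8 0 0 0; 0.6 0 0 6 0 0 0; 0.6 0 0 6 0 0 0"}}

```text
time_s: 3.63
position: [0.4497, 0.012, 0.0708]
tool_rot: [[0.001, 1.0, -0.0], [1.0, -0.001, -0.0], [-0.0, -0.0, -1.0]]
ft_force: [-0.4, -0.4, -7.9]
grip_width: 0.0605
```

Request:
{"method": "arm_command", "body": {"rows": "0.6 0 0 4 0 0 0; 0.6 0 0 3 0 0 0; 0.6 0 0 3 0 0 0; 0.6 0 0 0 0 0 0; 0.6 0 0 0 0 0 0"}}

```text
time_s: 4.05
position: [0.4498, 0.0124, 0.0616]
tool_rot: [[0.001, 1.0, 0.001], [1.0, -0.001, -0.0], [-0.0, 0.001, -1.0]]
ft_force: [-0.3, 0.2, -4.3]
grip_width: 0.0605
```

Request:
{"method": "arm_command", "body": {"rows": "0.6 0 0 2 0 0 0; 0.6 0 0 0 0 0 0; 0 0 0 0 0 0 0; 0 0 0 0 0 0 0; 0 0 0 0 0 0 0"}}

```text
time_s: 4.47
position: [0.4501, 0.0124, 0.0597]
tool_rot: [[0.001, 1.0, 0.002], [1.0, -0.001, -0.0], [-0.0, 0.002, -1.0]]
ft_force: [-0.9, -0.6, -0.3]
grip_width: 0.0855
```

Request:
{"method": "arm_command", "body": {"rows": "0 0 0 0 0 0 0; 0 0 0 -30 0 0 0; 0 0 0 -40 0 0 0; 0 0 0 -40 0 0 0; 0 0 0 -40 0 0 0"}}

```text
time_s: 4.88
position: [0.4492, 0.0126, 0.2111]
tool_rot: [[0.001, 1.0, -0.0], [1.0, -0.001, 0.0], [0.0, -0.0, -1.0]]
ft_force: [1.2, 0.3, 0.3]
grip_width: 0.0852
```

Run:
```python
from h import *
# next: above C (smallest)
plan((.637,-.173,.2),90,0)
```

```text
0 -26.5 26.8 1.6 0 0 -0.01; 0 -26.5 26.8 1.6 0 0 -0.01; 0 -26.5 26.8 1.6 0 0 -0.01; 0 -26.5 26.8 1.6 0 0 -0.01; 0 -26.5 26.8 1.6 0 0 -0.01
0 -26.5 26.8 1.6 0 0 -0.01; 0 -26.5 26.8 1.6 0 0 -0.01
```

Run:
```python
from h import *
im=eyes.get_image('top'); cv2.imwrite('pics/t5f.png',im[:,:,::-1])
plan((.637,-.173,.2),0,0)
```

```text
0 -14.2 14.2 1.4 0 0 6.92; 0 -12.4 15.8 1.4 0 0 6.92; 0 -10.4 17.2 1.4 0 0 6.92; 0 -8.3 18.4 1.4 0 0 6.92; 0 -6.0 19.2 1.4 0 0 6.92
0 -3.6 19.8 1.4 0 0 6.92; 0 -1.2 20.1 1.4 0 0 6.92; 0 1.2 20.1 1.4 0 0 6.92; 0 3.6 19.8 1.4 0 0 6.92; 0 6.0 19.2 1.4 0 0 6.92
0 8.3 18.4 1.4 0 0 6.92; 0 10.4 17.2 1.4 0 0 6.92; 0 12.4 15.8 1.4 0 0 6.92
```

Request:
{"method": "arm_command", "body": {"rows": "0 -14.2 14.2 0 0 0 6.92; 0 -12.4 15.8 0 0 0 6.92; 0 -10.4 17.2 0 0 0 6.92; 0 -8.3 18.4 0 0 0 6.92; 0 -6 19.2 0 0 0 6.92"}}

```text
time_s: 5.35
position: [0.5213, -0.0595, 0.2092]
tool_rot: [[0.573, 0.819, 0.0], [0.819, -0.573, 0.0], [0.0, 0.0, -1.0]]
ft_force: [-0.0, -0.2, -0.6]
grip_width: 0.0855
```

Request:
{"method": "arm_command", "body": {"rows": "0 -3.6 19.8 0 0 0 6.92; 0 -1.2 20.1 0 0 0 6.92; 0 1.2 20.1 0 0 0 6.92; 0 3.6 19.8 0 0 0 6.92; 0 6 19.2 0 0 0 6.92"}}

```text
time_s: 5.77
position: [0.5925, -0.1307, 0.209]
tool_rot: [[0.937, 0.349, -0.0], [0.349, -0.937, 0.0], [-0.0, -0.0, -1.0]]
ft_force: [-0.8, -0.4, 0.7]
grip_width: 0.0854
```

Request:
{"method": "arm_command", "body": {"rows": "0 8.3 18.4 0 0 0 6.92; 0 10.4 17.2 0 0 0 6.92; 0 12.4 15.8 0 0 0 6.92; 0 0 0 0 0 0 0; 0 0 0 0 0 0 0"}}

```text
time_s: 6.18
position: [0.6346, -0.173, 0.2083]
tool_rot: [[1.0, 0.001, -0.001], [0.001, -1.0, 0.001], [-0.001, -0.001, -1.0]]
ft_force: [-0.3, 0.9, 0.7]
grip_width: 0.0858
```

Run:
```python
from h import *
s=readout.observe(); print(s['position'],s['tool_rot'].round(3),s['q'].round(1))
t=eyes.get_image('top'); cv2.imwrite('pics/t6f.png',t[:,:,::-1]); a=cv2.resize(t[170:320,110:460,::-1],None,fx=2.2,fy=2.2,interpolation=2)
c=eyes.get_image('scene'); cv2.imwrite('pics/s6f.png',c[:,:,::-1]); b=cv2.resize(c[130:250,190:410,::-1],None,fx=2.2,fy=2.2,interpolation=2)
W=a.shape[1]; cv2.imwrite('pics/c6.png',np.vstack([a,cv2.copyMakeBorder(b,0,0,0,W-b.shape[1],0)])); print(a.shape,b.shape)
```

```text
[ 0.63459629 -0.17298892  0.20834709] [[ 1.     0.001 -0.001]
 [ 0.001 -1.     0.001]
 [-0.001 -0.001 -1.   ]] [-25.5  34.4  59.1   0.   86.5  64.4]
(330, 770, 3) (264, 484, 3)
```

View pics/c6.png

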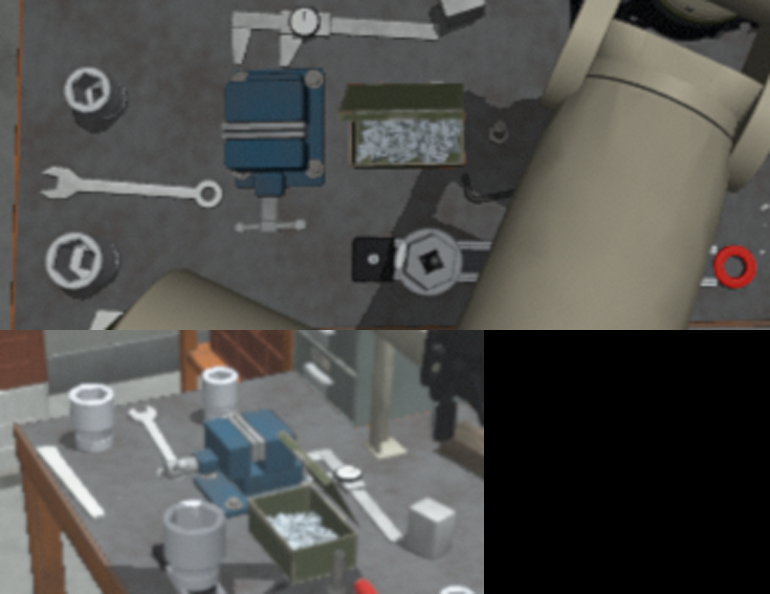

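61 stands on pin 1 with its rim at top pixel (305.9,288.6). In the scene view the rim of B is at (231.8,158.6) and of A at (289.5,150.9), close to the predictions. Next is grasping C (34).

Request:
{"method": "arm_command", "body": {"rows": "0 2 0 40 0 0 0; 0 0 0 40 0 0 0; 0 0 0 35 0 0 0; 0 0 0 30 0 0 0; 0 0 0 20 0 0 0"}}

```text
time_s: 6.7
position: [0.6349, -0.1712, 0.0415]
tool_rot: [[1.0, 0.002, -0.004], [0.002, -1.0, 0.002], [-0.004, -0.002, -1.0]]
ft_force: [-0.3, -0.3, 0.2]
grip_width: 0.0858
```

Request:
{"method": "arm_command", "body": {"rows": "0 0 0 0 0 0 0; 0.9 0 0 0 0 0 0; 0.9 0 0 0 0 0 0; 0.9 0 0 0 0 0 0; 0.9 0 0 0 0 0 0"}}

```text
time_s: 7.12
position: [0.6371, -0.1727, 0.0461]
tool_rot: [[1.0, 0.0, 0.003], [0.0, -1.0, -0.001], [0.003, 0.001, -1.0]]
ft_force: [0.9, -0.2, 0.6]
grip_width: 0.0387
```

Run:
```python
from h import *
s=readout.observe(); print(s['position'],s['ft_force'],s['grip_width'])
t=lambda n,a,b:print(n,*[np.round(q,4) for q in tri('top',a,'scene',b)])
t('A',(149.2,210.2),(289.5,150.9)); t('B',(143.1,287.9),(231.8,158.6))
print('61',onz('top',305.9,288.6,.088))
```

```text
[ 0.63709477 -0.17266075  0.04613052] [ 0.88995922 -0.21698113  0.61275557] 0.038717293164738355
A [0.6178 0.3405 0.063 ] 0.0021
B [0.4572 0.3466 0.0703] 0.0038
61 [0.44821809 0.01508366 0.088     ]
```

Request:
{"method": "arm_command", "body": {"rows": "0.9 0 0 0 0 0 0; 0.9 0 0 0 0 0 0; 0.9 0 0 0 0 0 0; 0.9 0 0 -10 0 0 0; 0.9 0 0 -20 0 0 0"}}

```text
time_s: 7.53
position: [0.6354, -0.1721, 0.0733]
tool_rot: [[1.0, 0.0, -0.004], [0.0, -1.0, 0.002], [-0.004, -0.002, -1.0]]
ft_force: [0.6, -0.2, -0.2]
grip_width: 0.0323
```

Request:
{"method": "arm_command", "body": {"rows": "0.9 0 0 -35 0 0 0; 0.9 0 0 -35 0 0 0; 0.9 0 0 0 0 0 0; 0.9 0 0 0 0 0 0"}}

```text
time_s: 7.87
position: [0.6371, -0.1728, 0.1471]
tool_rot: [[1.0, 0.0, 0.004], [0.0, -1.0, -0.002], [0.004, 0.002, -1.0]]
ft_force: [-0.4, 0.8, -2.2]
grip_width: 0.0327
```

Run:
```python
from h import *
s=readout.observe(); print(s['position'],s['ft_force'],s['grip_width'],s['q'].round(1))
```

```text
[ 0.63707612 -0.17279225  0.14707642] [-0.38545296  0.84841178 -2.20629027] 0.03268561009594401 [-25.4  37.2  64.2  -0.   78.3  64.6]
```

Request:
{"method": "arm_command", "body": {"rows": "0.9 -39 8.5 0 0 0 0; 0.9 -39 8.5 0 0 0 0; 0.9 -39 8.5 0 0 0 0; 0.9 -39 8.5 0 0 0 0; 0.9 -39 8.5 0 0 0 0"}}

```text
time_s: 8.28
position: [0.439, -0.2144, 0.1432]
tool_rot: [[1.0, 0.001, -0.002], [0.001, -1.0, 0.002], [-0.002, -0.002, -1.0]]
ft_force: [-0.5, -2.7, -2.3]
grip_width: 0.0322
```

Request:
{"method": "arm_command", "body": {"rows": "0.9 0 0 20 0 0 0; 0.9 0 0 15 0 0 0; 0.9 0 0 0 0 0 0; 0.9 0 0 0 0 0 0; 0.9 0 0 0 0 0 0"}}

```text
time_s: 8.7
position: [0.4418, -0.215, 0.1095]
tool_rot: [[1.0, 0.001, -0.0], [0.001, -1.0, 0.0], [-0.0, -0.0, -1.0]]
ft_force: [0.6, -0.5, -1.0]
grip_width: 0.0323
```

Run:
```python
from h import *
s=readout.observe(); print(s['position'],s['ft_force'],s['tool_rot'][:,2].round(4))
t=eyes.get_image('top');a=cv2.resize(t[260:320,280:460,::-1],None,fx=4,fy=4,interpolation=2)
c=eyes.get_image('scene'); cv2.imwrite('pics/s7f.png',c[:,:,::-1]); b=cv2.resize(c[225:325,260:380,::-1],None,fx=3.6,fy=3.6,interpolation=2)
W=a.shape[1]; cv2.imwrite('pics/c7.png',np.vstack([a,cv2.copyMakeBorder(b,0,0,0,W-b.shape[1],0)])[:600])
```

```text
[ 0.44177554 -0.21497858  0.10952365] [ 0.56968744 -0.50671542 -1.02349715] [-2.e-04  1.e-04 -1.e+00]
```

View pics/c7.png

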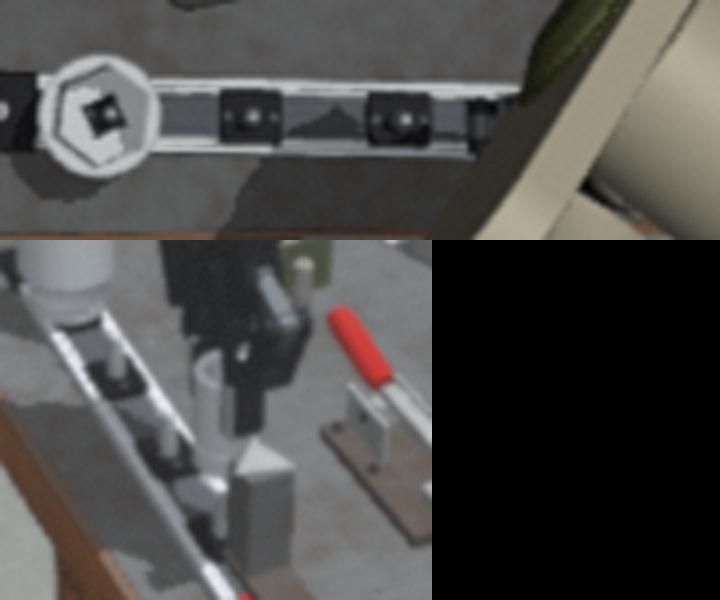

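Top crop: 61 sits on pin 1, with pin 2's tip at (343.5,289.2) and pin 3's at (381.2,289.7). The scene crop shows the 34 hanging near pin 4, partly hidden by the fingers and the post. Lowering it now.

Request:
{"method": "arm_command", "body": {"rows": "0.9 0 0 10 0 0 0; 0.9 0 0 10 0 0 0; 0.9 0 0 8 0 0 0; 0.9 0 0 6 0 0 0; 0.9 0 0 6 0 0 0"}}

```text
time_s: 9.22
position: [0.4417, -0.2151, 0.0691]
tool_rot: [[1.0, 0.0, 0.0], [0.0, -1.0, -0.0], [0.0, 0.0, -1.0]]
ft_force: [0.1, 0.5, -2.1]
grip_width: 0.0321
```

Request:
{"method": "arm_command", "body": {"rows": "0.9 0 0 4 0 0 0; 0.9 0 0 3 0 0 0; 0.9 0 0 3 0 0 0; 0.9 0 0 0 0 0 0; 0.9 0 0 0 0 0 0"}}

```text
time_s: 9.63
position: [0.4417, -0.2151, 0.0602]
tool_rot: [[1.0, 0.0, 0.001], [0.0, -1.0, -0.001], [0.001, 0.001, -1.0]]
ft_force: [-1.9, 1.5, 8.5]
grip_width: 0.0324
```

Request:
{"method": "arm_command", "body": {"rows": "0 0 0 0 0 0 0; 0 0 0 0 0 0 0; 0 0 0 0 0 0 0; 0 0 0 0 0 0 0; 0 0 0 -30 0 0 0"}}

```text
time_s: 10.05
position: [0.4398, -0.2138, 0.0859]
tool_rot: [[1.0, -0.0, -0.007], [-0.0, -1.0, 0.006], [-0.007, -0.006, -1.0]]
ft_force: [-0.5, 0.5, -0.8]
grip_width: 0.0857
```

Request:
{"method": "arm_command", "body": {"rows": "0 0 0 -40 0 0 0; 0 0 0 -40 0 0 0; 0 0 0 -40 0 0 0; 0 0 0 0 0 0 0"}}

```text
time_s: 10.38
position: [0.4435, -0.2166, 0.2164]
tool_rot: [[1.0, 0.0, 0.01], [0.0, -1.0, -0.008], [0.01, 0.008, -1.0]]
ft_force: [0.8, -1.3, -0.4]
grip_width: 0.0852
```

Run:
```python
from h import *
s=readout.observe(); print(s['position'],s['grip_width'],s['q'].round(1))
print('p2',onz('top',343.5,289.25,.0415),onz('top',280+251/4,289.25,.014),'p3',onz('top',381.25,289.75,.0415))
plan((.617,.3405,.22),90,0)
plan((.456,.3475,.22),90,0)
```

```text
[ 0.44353848 -0.21656573  0.21635067] 0.0852367946706103 [-39.8  17.5  86.7   0.   75.1  50.2]
p2 [ 0.44541724 -0.06184646  0.0415    ] [ 0.44533623 -0.06137075  0.014     ] p3 [ 0.44297805 -0.1409165   0.0415    ]
0 11.6 -37.1 -0.2 0 0 -6.00; 0 15.4 -35.7 -0.2 0 0 -6.00; 0 19.0 -33.9 -0.2 0 0 -6.00; 0 22.5 -31.7 -0.2 0 0 -6.00; 0 25.7 -29.2 -0.2 0 0 -6.00
0 28.6 -26.4 -0.2 0 0 -6.00; 0 31.2 -23.2 -0.2 0 0 -6.00; 0 33.4 -19.9 -0.2 0 0 -6.00; 0 35.3 -16.3 -0.2 0 0 -6.00; 0 36.8 -12.5 -0.2 0 0 -6.00
0 37.9 -8.5 -0.2 0 0 -6.00; 0 38.6 -4.5 -0.2 0 0 -6.00; 0 38.9 -0.5 -0.2 0 0 -6.00; 0 38.7 3.6 -0.2 0 0 -6.00; 0 38.1 7.6 -0.2 0 0 -6.00
0 0.8 -37.6 -0.2 0 0 -6.00; 0 4.8 -37.3 -0.2 0 0 -6.00; 0 8.6 -36.6 -0.2 0 0 -6.00; 0 12.4 -35.5 -0.2 0 0 -6.00; 0 16.1 -34.0 -0.2 0 0 -6.00
0 19.5 -32.1 -0.2 0 0 -6.00; 0 22.8 -29.9 -0.2 0 0 -6.00; 0 25.8 -27.4 -0.2 0 0 -6.00; 0 28.5 -24.5 -0.2 0 0 -6.00; 0 30.9 -21.4 -0.2 0 0 -6.00
0 33.0 -18.1 -0.2 0 0 -6.00; 0 34.7 -14.5 -0.2 0 0 -6.00; 0 36.0 -10.8 -0.2 0 0 -6.00; 0 37.0 -7.0 -0.2 0 0 -6.00; 0 37.5 -3.1 -0.2 0 0 -6.00
```

Request:
{"method": "arm_command", "body": {"rows": "0 11.6 -37.1 0 0 0 -6; 0 15.4 -35.7 0 0 0 -6; 0 19 -33.9 0 0 0 -6; 0 22.5 -31.7 0 0 0 -6; 0 25.7 -29.2 0 0 0 -6"}}

```text
time_s: 10.8
position: [0.4996, -0.0277, 0.2091]
tool_rot: [[0.864, 0.504, 0.0], [0.504, -0.864, -0.0], [0.0, 0.0, -1.0]]
ft_force: [0.3, -1.0, -0.2]
grip_width: 0.0853
```

Request:
{"method": "arm_command", "body": {"rows": "0 28.6 -26.4 0 0 0 -6; 0 31.2 -23.2 0 0 0 -6; 0 33.4 -19.9 0 0 0 -6; 0 35.3 -16.3 0 0 0 -6; 0 36.8 -12.5 0 0 0 -6"}}

```text
time_s: 11.22
position: [0.5573, 0.1582, 0.209]
tool_rot: [[0.495, 0.869, -0.0], [0.869, -0.495, -0.0], [-0.0, -0.0, -1.0]]
ft_force: [0.9, -1.1, -0.1]
grip_width: 0.0851
```

Request:
{"method": "arm_command", "body": {"rows": "0 37.9 -8.5 0 0 0 -6; 0 38.6 -4.5 0 0 0 -6; 0 38.9 -0.5 0 0 0 -6; 0 38.7 3.6 0 0 0 -6; 0 38.1 7.6 0 0 0 -6"}}

```text
time_s: 11.63
position: [0.6151, 0.3437, 0.2087]
tool_rot: [[-0.005, 1.0, -0.0], [1.0, 0.005, -0.0], [-0.0, -0.0, -1.0]]
ft_force: [1.0, -0.6, 0.5]
grip_width: 0.0854
```

Request:
{"method": "arm_command", "body": {"rows": "0 0 0 0 0 0 0; 0 0 0 0 0 0 0"}}

```text
time_s: 11.8
position: [0.6147, 0.3434, 0.2076]
tool_rot: [[-0.002, 1.0, -0.001], [1.0, 0.002, -0.001], [-0.001, -0.001, -1.0]]
ft_force: [-0.0, -1.3, 0.6]
grip_width: 0.0858
```

Run:
```python
from h import *
t=eyes.get_image('top'); cv2.imwrite('pics/t8f.png',t[:,:,::-1]); a=cv2.resize(t[260:320,280:460,::-1],None,fx=4,fy=4,interpolation=2)
cv2.imwrite('pics/c8.png',a)
s=readout.observe(); print(s['position'],s['tool_rot'].round(3))
plan((.617,.3405,.047),90,0)
```

```text
[0.61473456 0.34192642 0.20825159] [[-0.     1.    -0.001]
 [ 1.     0.    -0.001]
 [-0.001 -0.001 -1.   ]]
0 -0.3 0.5 32.3 0 0 0.00; 0 -0.3 0.5 32.3 0 0 0.00; 0 -0.3 0.5 32.3 0 0 0.00; 0 -0.3 0.5 32.3 0 0 0.00; 0 -0.3 0.5 32.3 0 0 0.00
```

View pics/c8.png

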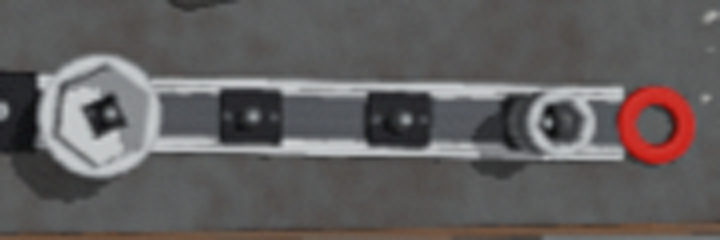

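61 is on pin 1 and the 34 is on pin 4, with its rim at (420,290.5); pins 2 and 3 are free. Next is grasping the 43.

Request:
{"method": "arm_command", "body": {"rows": "0 -1 1 40 0 0 0; 0 0 1 40 0 0 0; 0 0 0 35 0 0 0; 0 0 0 28 0 0 0; 0 0 0 18 0 0 0"}}

```text
time_s: 12.27
position: [0.6157, 0.3385, 0.0451]
tool_rot: [[0.003, 1.0, -0.004], [1.0, -0.003, -0.002], [-0.002, -0.004, -1.0]]
ft_force: [0.3, 0.3, 0.8]
grip_width: 0.0852
```

Request:
{"method": "arm_command", "body": {"rows": "0 0 0 0 0 0 0; 0.8 0 0 0 0 0 0; 0.8 0 0 0 0 0 0; 0.8 0 0 0 0 0 0; 0.8 0 0 0 0 0 0"}}

```text
time_s: 12.68
position: [0.6176, 0.3408, 0.0507]
tool_rot: [[0.0, 1.0, 0.003], [1.0, -0.0, 0.001], [0.001, 0.003, -1.0]]
ft_force: [-1.5, -0.8, 3.3]
grip_width: 0.0415
```

Request:
{"method": "arm_command", "body": {"rows": "0.8 0 0 0 0 0 0; 0.8 0 0 0 0 0 0; 0.8 0 0 0 0 0 0"}}

```text
time_s: 12.93
position: [0.6176, 0.3408, 0.0507]
tool_rot: [[0.0, 1.0, 0.003], [1.0, -0.0, 0.001], [0.001, 0.003, -1.0]]
ft_force: [-1.4, -1.6, 6.2]
grip_width: 0.0417
```

Request:
{"method": "arm_command", "body": {"rows": "0.8 0 0 -20 0 0 0; 0.8 0 0 -35 0 0 0; 0.8 0 0 -35 0 0 0; 0.8 0 0 -35 0 0 0; 0.8 0 0 -35 0 0 0"}}

```text
time_s: 13.35
position: [0.6164, 0.3405, 0.2105]
tool_rot: [[-0.0, 1.0, 0.0], [1.0, 0.0, -0.0], [-0.0, 0.0, -1.0]]
ft_force: [0.3, 0.5, -3.4]
grip_width: 0.0409
```

Request:
{"method": "arm_command", "body": {"rows": "0.8 -37 -13.3 0 0 0 0; 0.8 -37 -13.3 0 0 0 0; 0.8 -37 -13.3 0 0 0 0; 0.8 -37 -13.3 0 0 0 0; 0.8 -37 -13.3 0 0 0 0"}}

```text
time_s: 13.77
position: [0.5491, 0.1542, 0.2088]
tool_rot: [[-0.0, 1.0, 0.001], [1.0, 0.0, -0.0], [-0.0, 0.001, -1.0]]
ft_force: [0.4, -0.6, -3.4]
grip_width: 0.0417
```

Request:
{"method": "arm_command", "body": {"rows": "0.8 -37 -13.3 0 0 0 0; 0.8 -37 -13.3 0 0 0 0; 0.8 -37 -13.3 0 0 0 0; 0.8 -37 -13.3 0 0 0 0; 0.8 -37 -13.3 0 0 0 0"}}

```text
time_s: 14.18
position: [0.4827, -0.0307, 0.2089]
tool_rot: [[-0.0, 1.0, 0.001], [1.0, 0.0, -0.0], [-0.0, 0.001, -1.0]]
ft_force: [0.6, -1.4, -4.0]
grip_width: 0.0414
```

Request:
{"method": "arm_command", "body": {"rows": "0.8 -37 -13.3 0 0 0 0; 0.8 -37 -13.3 0 0 0 0; 0.8 -37 -13.3 0 0 0 0; 0.8 0 0 0 0 0 0; 0.8 0 0 0 0 0 0"}}

```text
time_s: 14.6
position: [0.4433, -0.1419, 0.2088]
tool_rot: [[0.004, 1.0, 0.001], [1.0, -0.004, -0.0], [-0.0, 0.001, -1.0]]
ft_force: [0.4, -0.1, -3.7]
grip_width: 0.0414
```

Run:
```python
from h import *
s=readout.observe(); print(s['position'],s['tool_rot'].round(3),s['ft_force'],s['q'].round(1))
plan((.4445,-.141,.115),90,0.8)
```

```text
[ 0.44332864 -0.14190983  0.2087941 ] [[ 0.004  1.     0.001]
 [ 1.    -0.004 -0.   ]
 [-0.     0.001 -1.   ]] [ 0.38792549 -0.06484545 -3.71018646] [-32.4  15.5  91.1   0.   73.4 -32.1]
0.8 0.3 0.4 31.3 0 0 -0.08; 0.8 0.3 0.4 31.3 0 0 -0.08; 0.8 0.3 0.4 31.3 0 0 -0.08
```

Request:
{"method": "arm_command", "body": {"rows": "0.8 0.5 1 35 0 0 0; 0.8 0 0 35 0 0 0; 0.8 0 0 22 0 0 0; 0.8 0 0 0 0 0 0; 0.8 0 0 0 0 0 0"}}

```text
time_s: 15.02
position: [0.4452, -0.1389, 0.1165]
tool_rot: [[-0.001, 1.0, -0.001], [1.0, 0.001, 0.001], [0.001, -0.001, -1.0]]
ft_force: [0.3, -0.1, -3.2]
grip_width: 0.0417
```

Run:
```python
from h import *
s=readout.observe(); print(s['position'],s['ft_force'])
```

```text
[ 0.44523225 -0.1389034   0.11652538] [ 0.31009108 -0.11028912 -3.19629497]
```

Request:
{"method": "arm_command", "body": {"rows": "0.8 0 0 12 0 0 0; 0.8 0 0 10 0 0 0; 0.8 0 0 8 0 0 0; 0.8 0 0 6 0 0 0; 0.8 0 0 6 0 0 0"}}

```text
time_s: 15.43
position: [0.4457, -0.1399, 0.0749]
tool_rot: [[-0.0, 1.0, 0.002], [1.0, 0.0, -0.001], [-0.001, 0.002, -1.0]]
ft_force: [-0.0, 0.7, -4.1]
grip_width: 0.0411
```

Request:
{"method": "arm_command", "body": {"rows": "0.8 0 0 5 0 0 0; 0.8 0 0 2 0 0 0; 0.8 0 0 2 0 0 0; 0.8 0 0 0 0 0 0; 0.8 0 0 0 0 0 0"}}

```text
time_s: 15.85
position: [0.4452, -0.1399, 0.0655]
tool_rot: [[-0.0, 1.0, 0.0], [1.0, 0.0, -0.0], [-0.0, 0.0, -1.0]]
ft_force: [0.3, 0.3, -3.6]
grip_width: 0.0412
```

Request:
{"method": "arm_command", "body": {"rows": "0.8 0 0 1.5 0 0 0; 0.8 0 0 1.5 0 0 0; 0.8 0 0 0 0 0 0; 0.8 0 0 0 0 0 0"}}

```text
time_s: 16.18
position: [0.4453, -0.1401, 0.0646]
tool_rot: [[-0.0, 1.0, 0.002], [1.0, 0.0, -0.002], [-0.002, 0.002, -1.0]]
ft_force: [-6.7, 1.9, 24.3]
grip_width: 0.0415
```

Seated with a firm push. Release and retreat.

Request:
{"method": "arm_command", "body": {"rows": "0 0 0 -1 0 0 0; 0 0 0 0 0 0 0; 0 0 0 0 0 0 0; 0 0 0 0 0 0 0; 0 0 0 -30 0 0 0"}}

```text
time_s: 16.6
position: [0.4433, -0.1389, 0.0901]
tool_rot: [[0.0, 1.0, -0.007], [1.0, -0.0, 0.005], [0.005, -0.007, -1.0]]
ft_force: [-0.3, -0.1, -0.6]
grip_width: 0.0858
```

Request:
{"method": "arm_command", "body": {"rows": "0 0 0 -40 0 0 0; 0 0 0 -40 0 0 0; 0 0 0 -35 0 0 0; 0 0 0 0 0 0 0"}}

```text
time_s: 16.93
position: [0.4471, -0.1409, 0.2144]
tool_rot: [[-0.0, 1.0, 0.01], [1.0, 0.0, -0.006], [-0.006, 0.01, -1.0]]
ft_force: [0.4, -0.3, -0.0]
grip_width: 0.0854
```

Run:
```python
from h import *
s=readout.observe(); print(s['position'],s['grip_width'])
plan((.456,.3475,.21),90,0)
```

```text
[ 0.44712622 -0.1409369   0.21441703] 0.08543937082019314
0 37.6 0.7 0.3 0 0 0.00; 0 37.6 0.7 0.3 0 0 0.00; 0 37.6 0.7 0.3 0 0 0.00; 0 37.6 0.7 0.3 0 0 0.00; 0 37.6 0.7 0.3 0 0 0.00
0 37.6 0.7 0.3 0 0 0.00; 0 37.6 0.7 0.3 0 0 0.00; 0 37.6 0.7 0.3 0 0 0.00; 0 37.6 0.7 0.3 0 0 0.00; 0 37.6 0.7 0.3 0 0 0.00
0 37.6 0.7 0.3 0 0 0.00; 0 37.6 0.7 0.3 0 0 0.00; 0 37.6 0.7 0.3 0 0 0.00
```

Request:
{"method": "arm_command", "body": {"rows": "0 37.6 0.8 0 0 0 0; 0 37.6 0.8 0 0 0 0; 0 37.6 0.8 0 0 0 0; 0 37.6 0.8 0 0 0 0; 0 37.6 0.8 0 0 0 0"}}

```text
time_s: 17.35
position: [0.4486, 0.0499, 0.2078]
tool_rot: [[0.0, 1.0, -0.001], [1.0, -0.0, 0.0], [0.0, -0.001, -1.0]]
ft_force: [1.2, -0.3, -0.1]
grip_width: 0.0853
```

Request:
{"method": "arm_command", "body": {"rows": "0 37.6 0.8 0 0 0 0; 0 37.6 0.8 0 0 0 0; 0 37.6 0.8 0 0 0 0; 0 37.6 0.8 0 0 0 0; 0 37.6 0.8 0 0 0 0"}}

```text
time_s: 17.77
position: [0.4526, 0.2382, 0.2077]
tool_rot: [[-0.0, 1.0, -0.001], [1.0, 0.0, -0.0], [-0.0, -0.001, -1.0]]
ft_force: [1.7, 0.2, 0.1]
grip_width: 0.0859
```

Request:
{"method": "arm_command", "body": {"rows": "0 37.6 0.8 0 0 0 0; 0 37.6 0.8 0 0 0 0; 0 37 0.8 0 0 0 0; 0 0 0 0 0 0 0; 0 0 0 0 0 0 0"}}

```text
time_s: 18.18
position: [0.4549, 0.3498, 0.2071]
tool_rot: [[-0.003, 1.0, -0.001], [1.0, 0.003, -0.001], [-0.001, -0.001, -1.0]]
ft_force: [0.1, -0.7, 0.2]
grip_width: 0.0856
```

Run:
```python
from h import *
s=readout.observe(); print(s['position'],s['tool_rot'].round(3))
plan((.4562,.3475,.05),90,0)
t=eyes.get_image('top'); cv2.imwrite('pics/t9f.png',t[:,:,::-1])
```

```text
[0.45489321 0.3497668  0.20706045] [[-0.003  1.    -0.001]
 [ 1.     0.003 -0.001]
 [-0.001 -0.001 -1.   ]]
0 -0.6 0.3 39.3 0 0 0.04; 0 -0.6 0.3 39.3 0 0 0.04; 0 -0.6 0.3 39.3 0 0 0.04; 0 -0.6 0.3 39.3 0 0 0.04
```

Request:
{"method": "arm_command", "body": {"rows": "0 -0.5 1 38 0 0 0; 0 0 0 38 0 0 0; 0 0 0 34 0 0 0; 0 0 0 28 0 0 0; 0 0 0 19 0 0 0"}}

```text
time_s: 18.65
position: [0.4557, 0.3458, 0.0485]
tool_rot: [[0.002, 1.0, -0.003], [1.0, -0.002, -0.002], [-0.002, -0.003, -1.0]]
ft_force: [0.1, 0.5, -0.2]
grip_width: 0.0853
```

Request:
{"method": "arm_command", "body": {"rows": "0 0 0 0 0 0 0; 0.7 0 0 0 0 0 0; 0.7 0 0 0 0 0 0; 0.7 0 0 0 0 0 0; 0.7 0 0 0 0 0 0"}}

```text
time_s: 19.07
position: [0.4571, 0.348, 0.0534]
tool_rot: [[-0.0, 1.0, 0.003], [1.0, 0.0, 0.001], [0.001, 0.003, -1.0]]
ft_force: [-3.0, -0.9, 6.4]
grip_width: 0.0496
```

Request:
{"method": "arm_command", "body": {"rows": "0.7 0 0 0 0 0 0; 0.7 0 0 0 0 0 0; 0.7 0 0 0 0 0 0"}}

```text
time_s: 19.32
position: [0.4571, 0.348, 0.0534]
tool_rot: [[-0.0, 1.0, 0.003], [1.0, 0.0, 0.001], [0.001, 0.003, -1.0]]
ft_force: [-2.0, -1.1, 5.7]
grip_width: 0.0501
```

Request:
{"method": "arm_command", "body": {"rows": "0.7 0 0 -20 0 0 0; 0.7 0 0 -35 0 0 0; 0.7 0 0 -35 0 0 0; 0.7 0 0 -30 0 0 0; 0.7 0 0 -30 0 0 0"}}

```text
time_s: 19.73
position: [0.456, 0.3476, 0.2037]
tool_rot: [[-0.0, 1.0, 0.001], [1.0, 0.0, 0.0], [0.0, 0.001, -1.0]]
ft_force: [0.9, 0.0, -5.6]
grip_width: 0.0496
```

Request:
{"method": "arm_command", "body": {"rows": "0.7 -37.2 -0.9 0 0 0 0; 0.7 -37.2 -0.9 0 0 0 0; 0.7 -37.2 -0.9 0 0 0 0; 0.7 -37.2 -0.9 0 0 0 0; 0.7 -37.2 -0.9 0 0 0 0"}}

```text
time_s: 20.15
position: [0.4511, 0.1603, 0.2019]
tool_rot: [[-0.001, 1.0, 0.001], [1.0, 0.001, -0.0], [-0.0, 0.001, -1.0]]
ft_force: [0.5, 0.3, -5.5]
grip_width: 0.0499
```

Request:
{"method": "arm_command", "body": {"rows": "0.7 -37.2 -0.9 0 0 0 0; 0.7 -37.2 -0.9 0 0 0 0; 0.7 -37.2 -0.9 0 0 0 0; 0.7 -37.2 -0.9 0 0 0 0; 0.7 -37.2 -0.9 0 0 0 0"}}

```text
time_s: 20.57
position: [0.4466, -0.0258, 0.202]
tool_rot: [[-0.0, 1.0, 0.001], [1.0, 0.0, -0.0], [-0.0, 0.001, -1.0]]
ft_force: [1.7, -0.2, -6.0]
grip_width: 0.0502
```

Request:
{"method": "arm_command", "body": {"rows": "0.7 -37.2 -0.9 0 0 0 0; 0.7 0 0 0 0 0 0; 0.7 0 0 30 0 0 0; 0.7 0 0 0 0 0 0; 0.7 0 0 0 0 0 0"}}

```text
time_s: 20.98
position: [0.4457, -0.0609, 0.1712]
tool_rot: [[0.0, 1.0, -0.003], [1.0, -0.0, 0.001], [0.001, -0.003, -1.0]]
ft_force: [0.4, 0.5, -4.1]
grip_width: 0.0504
```

Run:
```python
from h import *
s=readout.observe(); print(s['position'],s['tool_rot'].round(3),s['ft_force'],s['grip_width'])
c=eyes.get_image('scene'); cv2.imwrite('pics/s10f.png',c[:,:,::-1]); crop(c,250,350,180,300,5,'pics/c10.png')
s=readout.observe(); print(s['position'])
```

```text
[ 0.44567996 -0.06092452  0.1712264 ] [[ 0.     1.    -0.003]
 [ 1.    -0.     0.001]
 [ 0.001 -0.003 -1.   ]] [ 0.38393035  0.46227382 -4.12216331] 0.050421039600021596
[ 0.44642422 -0.06099902  0.17207338]
```

View pics/c10.png

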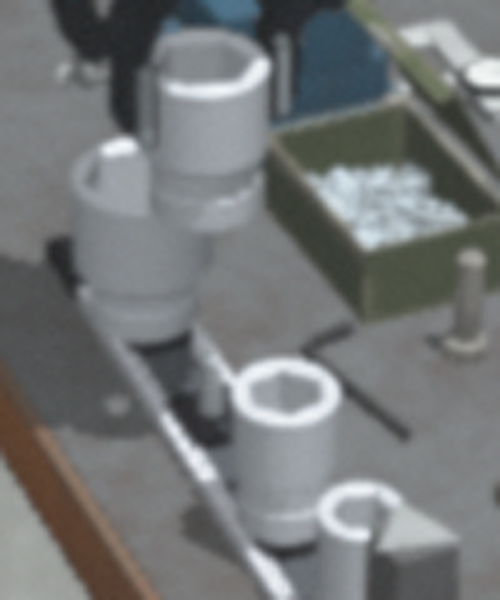

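The scene shows the 52 hanging above the free pin 2 (tip at about (292,253)). 61, 43 and 34 stand upright on their pins. Lowering.

Request:
{"method": "arm_command", "body": {"rows": "0.7 -0.5 0.7 30 0 0 0; 0.7 0 0 20 0 0 0; 0.7 0 0 5 0 0 0; 0.7 0 0 0 0 0 0; 0.7 0 0 8 0 0 0"}}

```text
time_s: 21.45
position: [0.4487, -0.0621, 0.1104]
tool_rot: [[-0.001, 1.0, 0.004], [1.0, 0.001, -0.002], [-0.002, 0.004, -1.0]]
ft_force: [0.4, -0.8, -5.1]
grip_width: 0.0497
```

Request:
{"method": "arm_command", "body": {"rows": "0.7 0 0 10 0 0 0; 0.7 0 0 8 0 0 0; 0.7 0 0 7 0 0 0; 0.7 0 0 6 0 0 0; 0.7 0 0 5 0 0 0"}}

```text
time_s: 21.87
position: [0.4475, -0.0619, 0.072]
tool_rot: [[-0.0, 1.0, 0.0], [1.0, 0.0, -0.0], [-0.0, 0.0, -1.0]]
ft_force: [0.5, -0.2, -5.5]
grip_width: 0.0502
```

Request:
{"method": "arm_command", "body": {"rows": "0.7 0 0 3 0 0 0; 0.7 0 0 1 0 0 0; 0.7 0 0 0 0 0 0; 0.7 0 0 0 0 0 0"}}

```text
time_s: 22.2
position: [0.4474, -0.0619, 0.0685]
tool_rot: [[-0.0, 1.0, 0.0], [1.0, 0.0, -0.0], [-0.0, 0.0, -1.0]]
ft_force: [-0.1, -0.1, -5.0]
grip_width: 0.0498
```

Request:
{"method": "arm_command", "body": {"rows": "0.7 0 0 1 0 0 0; 0.7 0 0 1 0 0 0; 0.7 0 0 0 0 0 0; 0.7 0 0 0 0 0 0"}}

```text
time_s: 22.53
position: [0.4475, -0.0619, 0.0674]
tool_rot: [[-0.0, 1.0, 0.001], [1.0, 0.0, -0.001], [-0.001, 0.001, -1.0]]
ft_force: [-3.3, -0.3, 7.6]
grip_width: 0.0503
```

Seated. Release, go up, and move clear to the left for a final look.

Request:
{"method": "arm_command", "body": {"rows": "0 0 0 -0.5 0 0 0; 0 0 0 0 0 0 0; 0 0 0 0 0 0 0; 0 0 0 0 0 0 0; 0 0 0 -30 0 0 0"}}

```text
time_s: 22.95
position: [0.4454, -0.0612, 0.0938]
tool_rot: [[0.0, 1.0, -0.008], [1.0, -0.0, 0.003], [0.003, -0.008, -1.0]]
ft_force: [-0.3, 1.0, -0.7]
grip_width: 0.085
```

Request:
{"method": "arm_command", "body": {"rows": "0 0 0 -40 0 0 0; 0 0 0 -40 0 0 0; 0 0 0 -35 0 0 0; 0 38 0 0 0 0 0; 0 38 0 0 0 0 0"}}

```text
time_s: 23.37
position: [0.4481, 0.0138, 0.2138]
tool_rot: [[0.004, 1.0, 0.005], [1.0, -0.004, -0.001], [-0.001, 0.005, -1.0]]
ft_force: [1.0, 0.7, -1.0]
grip_width: 0.0852
```

Request:
{"method": "arm_command", "body": {"rows": "0 38 0 0 0 0 0; 0 38 0 0 0 0 0; 0 38 0 0 0 0 0; 0 38 0 0 0 0 0; 0 38 0 0 0 0 0"}}

```text
time_s: 23.78
position: [0.4468, 0.2061, 0.2119]
tool_rot: [[-0.0, 1.0, 0.0], [1.0, 0.0, 0.0], [0.0, 0.0, -1.0]]
ft_force: [0.4, -0.8, -0.1]
grip_width: 0.0853
```

Request:
{"method": "arm_command", "body": {"rows": "0 38 0 0 0 0 0; 0 0 0 0 0 0 0; 0 0 0 0 0 0 0; 0 0 0 0 0 0 0; 0 0 0 0 0 0 0"}}

```text
time_s: 24.2
position: [0.4474, 0.2412, 0.2118]
tool_rot: [[0.001, 1.0, -0.0], [1.0, -0.001, -0.0], [-0.0, -0.0, -1.0]]
ft_force: [-0.6, 0.8, 0.0]
grip_width: 0.0852
```

Run:
```python
from h import *
t=eyes.get_image('top');a=cv2.resize(t[265:315,270:460,::-1],None,fx=4,fy=4,interpolation=2)
c=eyes.get_image('scene'); b=cv2.resize(c[200:310,260:350,::-1],None,fx=3.6,fy=3.6,interpolation=2)
W=a.shape[1]; cv2.imwrite('pics/c11.png',np.vstack([a,cv2.copyMakeBorder(b,0,0,0,W-b.shape[1],0)])[:600])
s=readout.observe(); print(s['time_s'],s['position'],np.abs(s['qvel']).max())
g=t.min(2); yy,xx=np.mgrid[:480,:640]
for n,p,r,z in (('61',(.4497,.014),17,.088),('52',(.4467,-.0615),14.5,.082),('43',(.4445,-.1405),12,.078),('34',(.4415,-.2153),10,.074)):
    u,v=proj('top',np.array([*p,z])); m=((g>120)&(np.hypot(xx-u,yy-v)<r)).astype('u1')
    k,_=cv2.findContours(m,0,1); k=max(k,key=cv2.contourArea); e,ax,_=cv2.fitEllipse(cv2.convexHull(k))
    print(n,np.round([u,v],1),np.round(e,1),np.round(ax,1),onz('top',*e,z).round(4))
```

```text
24.3 [0.44747204 0.24110678 0.21187252] 0.16226143105298485
61 [306.4 287.8] [306.1 288.1] [30.1 34.5] [0.4492 0.0147 0.088 ]
52 [344.2 288.7] [344.5 288.7] [25.8 28.9] [ 0.4466 -0.0623  0.082 ]
43 [383.3 289.1] [383.9 289.1] [21.3 23.9] [ 0.4445 -0.1418  0.078 ]
34 [420.  289.9] [420.3 290. ] [17.7 19.9] [ 0.4413 -0.216   0.074 ]
```

View pics/c11.png

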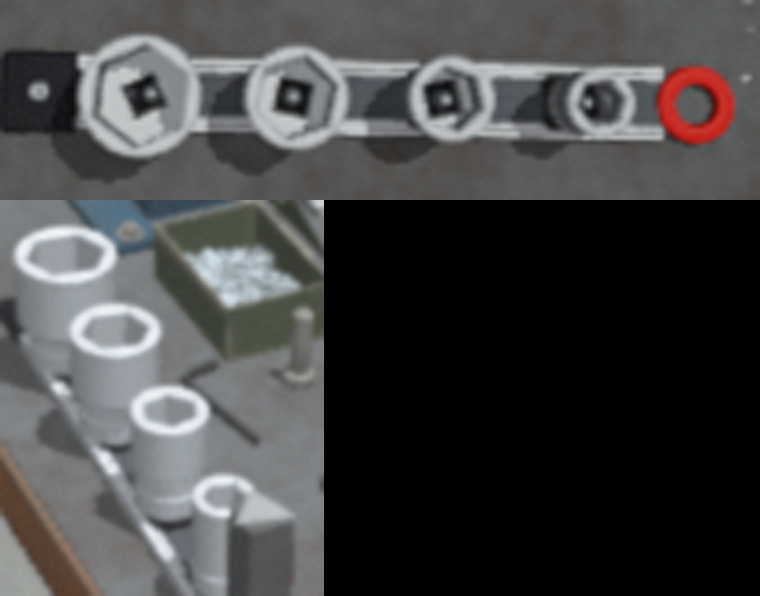

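All four sockets stand upright and seated in the right order, with pin tips showing in the holes, and each is within about 2 mm of its pin.

```bash
python3 -c "
from rig import env; print(env.close_job())"
```

```text
the job is handed in; nothing more can be done
None
```

All four sockets are back on the rail in order, and I handed the job in after 24 s of the 96 s; no verdict came back. The red eye is at the right end, so from the eye they run: 34 on pin 4, 43 on pin 3, 52 on pin 2 and 61 on pin 1 at the foot.

**Checks that agreed:**
- **Position:** the last top picture puts each rim centre within about 2 mm of its pin, and the pin tips show through the square holes.
- **Seating:** each socket went down past the tip of its pin, and the wrist force showed it reaching the clip before I let go. For 61 this was less direct: its weight was partly, then fully, taken at the expected height.
- **Upright:** the scene view shows all four standing straight, with the gripper well clear.

**What disagreed or went wrong:**
- **Slip on 61:** a wrong sign in my first lift row pushed the fingers about 10 mm down socket 61 while it sat on its clip. The scene view showed it hanging about 10 mm higher than planned. I allowed for that when placing it.
- **Camera differences:** the two views' rays missed each other by 1 to 4 mm. Rim heights came within about 3 mm of the stated values, and pin 3's tip about 4.5 mm low.
- **Pin 4:** a post partly hid it in the scene view, so its position comes from the top view only.
- **Final heights:** I did not triangulate the sockets' heights again at the end.

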